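Set up the folding sample stand and put a sample on show

TASK

Move the folded sample stand onto the black mat, inside the yellow corner marks with its ledge toward the mat's yellow front bar, and let go of it. Then lift the stand's orange-tipped back past its snap point so that it clicks fully open, and last take the grey-faced board (not the brown one) out of the wooden rack and leave it standing on its short end on the stand's ledge, centred and leaning flat against the back. Leave the brown board, sanding block and tape measure where they are.

Things in the scene. Friction and masses are not known exactly. Their poses are not given: they have to be found in the camera images.
- mat: Black rubber mat fixed on the table, 200 x 150 x 3 mm (x, y, z). Origin at the centre of its underside. +x is its rear; the 90 mm yellow bar lies along its front (-x) edge. Four yellow corner marks enclose the place of the stand's feet.
- stand: Loose folding stand, 0.8 kg. Origin: centre of its underside (balance point within 10 mm), to come over the mat's centre, x along the mat's x; -x front (ledge), z up. Dark foot bars 120 mm wide (y), 22 long, 12 high at x = -64 and +48 mm, joined by a grey spine 56 wide (y), 18 high: grip it across its sides between the feet, x = 0 to 15 mm. Ledge lip, 50 mm high, is its highest part when folded.
- stand_panel (a joint): Angle (rad) of the stand's blue back panel: 0 = folded flat rearwards over the spine, 1.3 = fully open, leaning back 0.27 from vertical; stops at both. Hinge along the stand's y, at x = -20, z = 24 mm in its frame. An over-centre spring holds it at either end: about 2 N at the tip lifts it from folded; let go past about 0.7 it snaps open by itself, before that it falls shut.
- tab (a point): Centre of the panel's orange tip, 104 mm from the hinge axis. x: from hinge to tip; y: along the hinge; z: normal of the front face (up when folded). From 55 to 118 mm from the hinge the panel is a neck 24 mm wide (y), 8 thick, to grip across the 24 mm; nearer the hinge it is 50 wide. Folded, this point is 24 mm above the stand's underside, behind the rear foot, free space below and beside it.
- seat (a point): Inner corner of the ledge at mid width, on the panel's front face (moves with the panel). With the panel open, x points up along it, square to the 56 mm wide ledge; z points forward, away from its face; y along the hinge. The ledge is 29 mm deep along z, then a lip 5 mm thick rises 10 mm above it. A board on show has its lower end at x = 0 and its back face at z = 0.
- rack: Fixed light-wood block 66 x 236 x 40 mm (x, y, z) with two slots open to the top, centred at y = +55 and -55 mm, each 21 mm by 71 mm (y) and 30 mm deep. Origin at the centre of its underside.
- sample: The board to be shown: grey faces, chipboard edges, 110 x 56 x 19 mm along its x, y, z, about 0.08 kg. It stands on end in one of the two rack slots, its top 120 mm above the table and its x axis vertical. Origin at the middle of one face.
- sample_mid (a point): Centre of the grey-faced board; axes as sample (x along its 110 mm, y along its 56 mm, z through its 19 mm thickness).
- brown_board: Brown-faced board 120 x 67 x 19 mm standing on end in the other rack slot; to be left there. Origin at the middle of one face.
- sanding_block: Cork sanding block 63 x 122 x 37 mm, lying on the table; leave alone. Origin at the centre of its underside.
- tape_measure: Yellow tape measure 40 x 76 x 66 mm standing on the table; leave alone. Origin at the centre of its underside.
Not all that is in view belongs to the job. What is shaped like the sample but red is not meant.

How it is judged:
By the outcome, as a careful person would: the job done as asked, in the order asked, and still so for the second after the job is handed in, with the robot touching nothing.
It also fails if it takes over 61 s, if anything falls off the work surface, if the arm or the gripper's body presses on something with over 40 N, if the wrist force passes 120 N, or if a joint passes its speed limit or range.

ROBOT

A 6-joint arm with a two-finger parallel gripper is mounted at the origin on a cart in front of the work surface, level with it; the furniture and walls round the work are solid. World frame = base frame: x ahead of the robot, y to its left, z up, the work surface at z = 0. Lengths are in m, angles in rad, forces in N, time in s.
With the tool pointing down it reaches from about 0.35 to 0.975 m from the base axis. Payload 4.9 kg.
Tool frame: the origin (TCP) lies midway between the tips of the shut fingers; the grasp point (between the pads) lies 19 mm behind it; z points along the fingers, y is the line along which they close (so a half turn about z gives the same grasp; the last joint's range is limited). The gripper opens to 85 mm and grips with 20 to 120 N. Pads are 22 mm wide; open, the fingers measure 114 mm over their backs; the gripper's body (76 mm by 85 mm) begins 54 mm behind the grasp point. The pads swing forward as they close: fully open they stand 13 mm farther back than shut.
Start: joints at [1.017, 0.053, 1.613, -0, 1.476, -0.119], TCP at [0.263, 0.567, 0.194] pointing down, gripper open.
Joint ranges: [-3.01, 3.01], [-1.01, 2.22], [0.06, 2.58], [-1.02, 4.17], [0.09, 2.62], [-3.14, 3.14]. Speed limits (rad/s): [2.57, 2.57, 3.14, 3.14, 3.14, 3.14].

INTERFACE

Orientations are given as a unit quaternion [w, x, y, z].
In Python, from plant import state, grab_frame, job_done, cut_out, place_of gives the robot as it stands.
- The arm moves only by the tool jog_arm, never from a script. Its argument "motion" is text: rows parted by semicolons, each of 7 numbers parted by spaces: the opening in per cent of the stroke, from 0 (shut) to 100 (fully open), then the shift along the tool's x, y, z as a fraction of full scale, then the turn, a rotation vector about the tool's x, y, z as a fraction of full scale. A call has exactly 5 rows; each row is the pose to reach, as a shift and turn from the pose commanded when the call began, along the tool's axes at that moment; what a row does not reach only later rows make up. Full scale, the value 1, is 50 cm for a shift and 1.5 rad for a turn. A row lasts 1/8 s, in which the tool goes at most 62.5 mm and 10.7 degrees, less where a joint would pass 70% of its speed; a pose out of reach is approached as far as the arm can. A call with a number of a shift or a turn outside -1 to 1 is refused whole. A call with a gripper value outside its range is refused whole. The fingers move at their own pace and stop on an object; the grip force is fixed at half the most. Time passes only in rows, so rows that repeat a pose let the fingers close, or fill a call up. It gives the time, the measured TCP pose, the force, the opening and the grip force at its end, in the units of the state.
- state(): the state, without advancing time (a new reading comes with each control period).
- grab_frame(name): name is "scene" or "top" or "wrist"; returns a dict with "color" (420x560x3 uint8, red, green, blue), "range_z" (420x560 float32, m along the optical axis (not along the pixel's ray), 0 where there is no reading), "intrinsics" (3x3 intrinsics, pixels), "world_from_camera" (4x4, takes a point from camera to world coordinates). Camera axes: x right, y up, looking along -z (the intrinsics and any distortion apply to the point x, -y, -z); pixel columns grow to the right and rows downward; lengths in m; the calibration is good to about 2 mm. A picture is of the moment at which its call begins.
- job_done(): hands the job in; it is judged then, once.
Trained networks look in the newest picture that a camera, given by its name, has taken for a name from the list of things; names that differ only in an ending like _2 or _b are one class to them, and where a whole thing is asked for, a point or a joint stands for the part that bears it (a point fixed in the world has none). Each returns a list of dicts, best first, with "p" (0 to 1); they miss things now and then, are a little off and sometimes report something else, mostly with a low value. They report only what shows in the picture. A call takes as long as a camera call. They do not tell look-alikes from the thing itself.
- cut_out(camera, thing): "pixels" (420x560 bool, what is visible of it).
- place_of(camera, thing): "at" ([x, y, z] in m, in world coordinates, good to about 4 mm: a listed point, or the origin of a listed thing).
The state is a dict: "time": time; "joint_pos": joint angles; "joint_vel": joint speeds; "joint_efforts": joint torques, N m; "tool_pos": TCP position; "tool_rot": TCP orientation; "contact_force": force on the tool from outside, world axes, zero at the start; "ft_torque": the same for the moment, N m; "gripper_width": opening from 0.0 (shut) to 1.0 (fully open); "grasp_force": force on a finger pad.
Only numpy, scipy, OpenCV 4.12 (cv2) and the standard library are available. Lean on these libraries where they do the work, as an engineer would, in place of code of your own. Each camera call takes 0.05 s, during which the arm holds its last target. There are 200 camera calls.

## Working session

There is one attempt and no reset: what is moved stays moved. The work goes in short steps, Python scripts to look and compute and a tool call to move; the robot and the scene stay as the last step left them, time stands still between calls to the robot, and variables do not carry over. Pictures are saved under pics/ and viewed, at most 14 in all, crops included, and the job is handed in when it is done.

Besides the shell and the picture viewer there is one more tool, called after "Emit:" in YAML: its name, and indented under it one key for each argument. jog_arm: Moves the arm, as the interface text tells. Shift numbers are shares of 50 cm and turn numbers shares of 1.5 rad, none past 1 either way. Its arguments: {"type":"object","properties":{"motion":{"type":"string"}},"required":["motion"]}

```bash
mkdir -p pics; ls
cat > h.py <<'E'
import sys; sys.path.insert(0,'.')
import numpy as np, cv2
from plant import *
from scipy.spatial.transform import Rotation as R
def rot(q): return R.from_quat([q[1],q[2],q[3],q[0]])
def save(f,n): cv2.imwrite('pics/'+n, f['color'][:,:,::-1])
def cloud(f):
    z=f['range_z'].astype(float); K=f['intrinsics']; v,u=np.mgrid[:z.shape[0],:z.shape[1]]
    P=np.stack([(u-K[0,2])/K[0,0]*z, -(v-K[1,2])/K[1,1]*z, -z, np.ones_like(z)],-1)
    W=P@np.asarray(f['world_from_camera']).T
    W=W[...,:3]; W[z==0]=np.nan; return W
E
python3 - <<'E'
from h import *
fs={}
for c in ('top','scene'):
    f=grab_frame(c); fs[c]=f; save(f,c+'0.png')
    np.save(''+c+'.npy',cloud(f))
    for t in ['mat','stand','tab','seat','rack','sample','sample_mid','brown_board','sanding_block','tape_measure']:
        print(c,t,[(round(r['p'],2),np.round(r['at'],3).tolist()) for r in place_of(c,t)[:3]])
print(fs['top']['world_from_camera'],fs['top']['intrinsics'])
s=state(); print(s['time'],s['tool_pos'],s['tool_rot'],s['gripper_width'])
E
```

```text
pics
top mat [(0.82, [0.482, -0.108, -0.004])]
top stand [(0.83, [0.449, -0.406, -0.0]), (0.21, [0.528, -0.404, 0.027])]
top tab [(0.94, [0.53, -0.405, 0.028]), (0.54, [0.691, 0.053, -0.002])]
top seat [(0.7, [0.7, -0.006, 0.062]), (0.58, [0.428, -0.399, 0.029])]
top rack [(0.95, [0.687, 0.051, 0.002])]
top sample [(0.92, [0.808, 0.119, 0.055]), (0.67, [0.705, -0.003, 0.068]), (0.62, [0.753, -0.38, 0.052])]
top sample_mid [(0.85, [0.696, -0.004, 0.064]), (0.79, [0.744, -0.371, 0.053]), (0.72, [0.795, 0.118, 0.052])]
top brown_board [(0.82, [0.69, 0.107, 0.068])]
top sanding_block [(0.92, [0.661, -0.241, 0.0])]
top tape_measure [(0.88, [0.419, 0.118, 0.002])]
scene mat [(0.59, [0.479, -0.108, -0.002])]
scene stand []
scene tab [(0.75, [0.525, -0.406, 0.025])]
scene seat []
scene rack [(0.59, [0.684, 0.052, -0.0])]
scene sample [(0.93, [0.705, -0.002, 0.064]), (0.81, [0.75, -0.381, 0.051]), (0.79, [0.808, 0.12, 0.057])]
scene sample_mid [(0.86, [0.746, -0.371, 0.057]), (0.76, [0.8, 0.117, 0.06]), (0.61, [0.697, -0.001, 0.066])]
scene brown_board [(0.67, [0.688, 0.104, 0.069])]
scene sanding_block [(0.97, [0.666, -0.242, -0.0])]
scene tape_measure [(0.58, [0.418, 0.116, 0.002])]
[[ 0.00778398  0.99499623 -0.0996088   0.50081147]
 [-0.99987778  0.00639389 -0.01426716 -0.15213685]
 [-0.01355888  0.09970768  0.99492439  1.1786817 ]
 [ 0.          0.          0.          1.        ]] [[441.33188958   0.         279.50363784]
 [  0.         441.33188958 210.4008631 ]
 [  0.           0.           1.        ]]
1.1 [0.26326215 0.56681537 0.19430294] [2.53004814e-07 2.15690877e-01 9.76461697e-01 5.92110065e-06] 1.0023565450052856
```

View pics/top0.png

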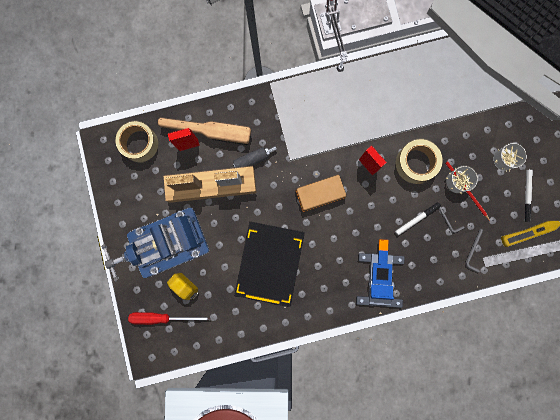

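View pics/scene0.png

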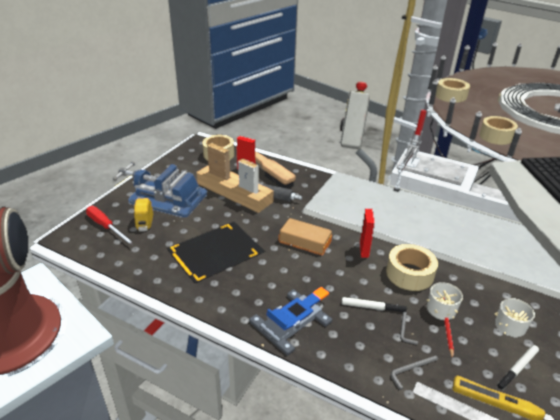

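The top view shows the mat at about (270,262) with its front bar at row 297. The folded stand is at (380,280), its orange tip at (384,245), and the rack at (210,182) with the grey-faced board in its right slot (228,177). The red boards at (183,138) and (372,160) are decoys.

Run:
```python
from h import *
W=np.load('top.npy'); im=cv2.imread('pics/top0.png'); hsv=cv2.cvtColor(im,cv2.COLOR_BGR2HSV)
def rect(P,n):
    c,s,a=cv2.minAreaRect(P[:,:2].astype(np.float32)*1000); print(n,len(P),'c',np.round(c,1),'s',np.round(s,1),'a',round(a,2),'z',np.round(np.nanpercentile(P[:,2],[5,50,95]),3))
def box(r0,r1,c0,c1):
    m=np.zeros(im.shape[:2],bool); m[r0:r1,c0:c1]=1; return m
H,S,V=[hsv[...,i] for i in range(3)]
ok=~np.isnan(W[...,2])
y=(H>18)&(H<35)&(S>120)&(V>120)&ok
rect(W[y&box(222,310,232,310)],'matyellow')
P=W[y&box(280,310,232,310)];rect(P,'front')
blk=(V<40)&ok&box(215,310,230,310); 
k=cv2.morphologyEx((blk|(y&box(222,310,232,310))).astype(np.uint8),cv2.MORPH_OPEN,np.ones((7,7)));rect(W[k>0],'matblack')
blue=(H>95)&(H<120)&(S>120)&(V>80)&ok&box(235,310,350,410); rect(W[blue],'blue')
org=(H<18)&(S>160)&(V>150)&ok&box(232,262,370,398); rect(W[org],'orange'); print(W[org].mean(0))
for nm in ('stand',):
    r=cut_out('top',nm)[0]; m=r['pixels']&ok; rect(W[m],nm)
    for lo,hi in ((.005,.016),(.016,.03),(.03,.06)):
        q=W[m&(W[...,2]>lo)&(W[...,2]<hi)]; rect(q,f'{lo}')
rk=box(160,205,155,262)&ok
rect(W[rk&(W[...,2]>.03)&(W[...,2]<.05)],'rack')
rect(W[rk&(W[...,2]>.1)&box(0,420,212,262)],'grey top'); rect(W[rk&(W[...,2]>.1)&box(0,420,150,205)],'brown top')
c=im[150:320,150:420]; cv2.imwrite('pics/c.png',cv2.resize(c,None,fx=2.9,fy=2.9,interpolation=cv2.INTER_CUBIC))
```

```text
matyellow 202 c [ 468.7 -107.6] s [143.  177.1] a 79.2 z [-0.     0.004  0.007]
front 147 c [396.2 -93.7] s [142.8  29.2] a 79.48 z [-0.     0.004  0.007]
matblack 0 c [0. 0.] s [0. 0.] a 0.0 z nan
blue 698 c [ 452.3 -400.1] s [ 55.1 121.5] a 86.4 z [0.026 0.03  0.047]
orange 37 c [ 529.2 -404.2] s [22.8 26.8] a 80.72 z [0.025 0.028 0.032]
[ 0.5269044  -0.40389116  0.0286838 ]
stand 1700 c [ 455.5 -400.8] s [120.3 171.2] a 86.51 z [0.01  0.027 0.038]
0.005 432 c [ 437.  -399.7] s [120.3 134.2] a 86.51 z [0.008 0.012 0.016]
0.016 796 c [ 457.3 -398.6] s [108.3 167.1] a 88.86 z [0.017 0.027 0.03 ]
0.03 464 c [ 465.7 -400.8] s [ 59.1 149.9] a 86.65 z [0.03  0.033 0.048]
rack 1644 c [696.4  45.9] s [ 88.8 247.4] a 6.72 z [0.033 0.04  0.044]
grey top 216 c [691.6  -5.6] s [20.2 56.1] a 6.23 z [0.106 0.12  0.123]
brown top 293 c [678.6 104.9] s [19.7 67.4] a 6.1 z [0.106 0.129 0.133]
  return np.nanmean(a, axis, out=out, keepdims=keepdims)
```

View pics/c.png

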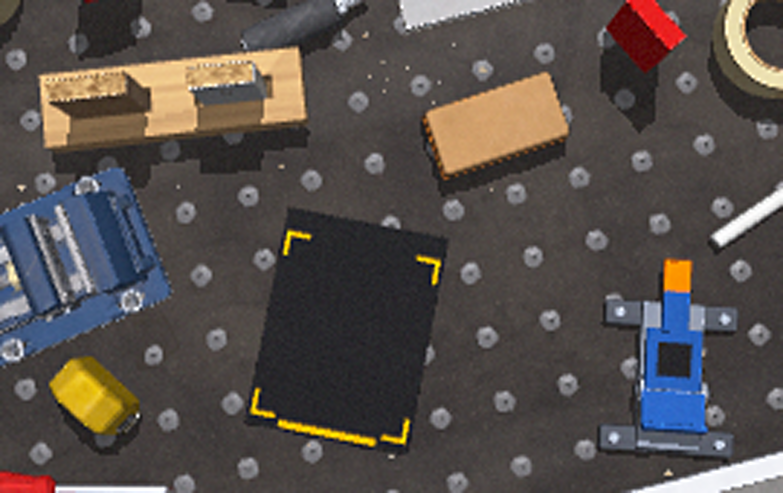

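The crop agrees with the numbers. The mat's rear leans to −y, about −10.8° yaw. The stand's yaw is about −3.5° with its origin near (0.444,−0.400). The grey board's top is at about (0.692,−0.006).

```bash
cat >> h.py <<'E'
def down(yaw_deg):  # tool z down, tool y at yaw_deg from world x
    a=np.radians(yaw_deg); y=np.array([np.cos(a),np.sin(a),0]); z=np.array([0,0,-1.]); return np.stack([np.cross(y,z),y,z],1)
def plan(pos,M=None):
    s=state(); q=rot(s['tool_rot']); d=q.inv().apply(np.array(pos)-s['tool_pos'])/.5
    t=(q.inv()*R.from_matrix(M)).as_rotvec()/1.5 if M is not None else np.zeros(3)
    print('plan',np.round(d,4),np.round(t,4),'rows',round(max(np.linalg.norm(d)*.5/.0625,np.linalg.norm(t)*1.5/np.radians(10.7)),1));
E
python3 -c "
from h import *
plan([.4515,-.4005,.2],down(86.5))"
```

```text
plan [-1.1564 -1.596  -0.0114] [-0.      0.     -0.2492] rows 15.8
```

Emit:
jog_arm:
  motion: "100 -0.072 -0.1 0 0 0 0; 100 -0.144 -0.2 0 0 0 0; 100 -0.216 -0.3 0 0 0 0; 100 -0.288 -0.4 0 0 0 0; 100 -0.36 -0.5 0 0 0 0"

```text
time: 1.78
tool_pos: [0.3213, 0.2626, 0.1945]
tool_rot: [0.001, 0.215, 0.977, 0.0]
contact_force: [1.3, -0.2, 0.1]
gripper_width: 1.0
grasp_force: 0.0
```

Emit:
jog_arm:
  motion: "100 -0.072 -0.1 0 0 0 0; 100 -0.144 -0.2 0 0 0 0; 100 -0.216 -0.3 0 0 0 0; 100 -0.288 -0.4 0 0 0 0; 100 -0.36 -0.5 0 0 0 0"

```text
time: 2.4
tool_pos: [0.3793, -0.0404, 0.1948]
tool_rot: [0.001, 0.216, 0.976, 0.0]
contact_force: [0.6, -0.4, 0.1]
gripper_width: 1.001
grasp_force: 0.0
```

Emit:
jog_arm:
  motion: "100 -0.072 -0.1 0 0 0 -0.05; 100 -0.144 -0.2 0 0 0 -0.1; 100 -0.216 -0.3 0 0 0 -0.15; 100 -0.288 -0.4 0 0 0 -0.2; 100 -0.36 -0.5 0 0 0 -0.25"

```text
time: 3.02
tool_pos: [0.4372, -0.3431, 0.1945]
tool_rot: [0.0, 0.029, 1.0, -0.0]
contact_force: [0.0, 0.3, 0.1]
gripper_width: 0.998
grasp_force: 0.0
```

```bash
cat > stand.py <<'E'
from h import *
s=state(); print(s['time'],s['tool_pos'],s['contact_force'])
f=grab_frame('wrist'); save(f,sys.argv[1]); W=cloud(f)
print(np.round(f['world_from_camera'],3).tolist())
for t in ('stand','tab','seat','mat'): print(t,[(round(r['p'],2),np.round(r['at'],4).tolist()) for r in place_of('wrist',t)[:2]])
np.save('w.npy',W)
E
python3 stand.py w1.png; python3 -c "
from h import *
plan([.4515,-.4005,.2],down(86.5))"
```

```text
3.025 [ 0.43721273 -0.3431342   0.19448083] [0.0275024  0.3130541  0.11700179]
[[0.058, -0.959, -0.279, 0.367], [0.998, 0.056, 0.017, -0.339], [-0.001, -0.279, 0.96, 0.374], [0.0, 0.0, 0.0, 1.0]]
stand [(0.76, [0.4454, -0.399, 0.0005])]
tab [(0.62, [0.5349, -0.4034, 0.0243])]
seat [(0.59, [0.4318, -0.3944, 0.0296])]
mat [(0.91, [0.4787, -0.1092, 0.0019])]
plan [-0.0364 -0.1178 -0.0121] [ 0.0006 -0.0004  0.0005] rows 1.0
```

View pics/w1.png

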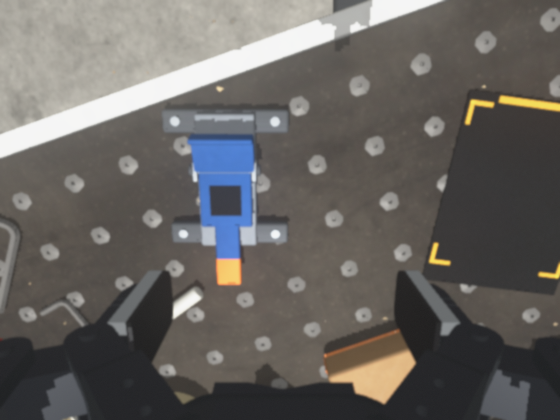

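The wrist view shows the stand with its front foot at (225,121), rear foot at (230,233) and orange tip at (229,271). Next I'll measure its axis from the cloud.

```bash
cat > m.py <<'E'
from h import *
W=np.load('w.npy'); im=cv2.imread('pics/'+sys.argv[1]); hsv=cv2.cvtColor(im,cv2.COLOR_BGR2HSV)
def rect(P,n):
    c,s,a=cv2.minAreaRect(P[:,:2].astype(np.float32)*1000); print(n,len(P),'c',np.round(c,1),'s',np.round(s,1),'a',round(a,2),'z',np.round(np.nanpercentile(P[:,2],[5,50,95]),4))
H,S,V=[hsv[...,i] for i in range(3)]
ok=~np.isnan(W[...,2])
def big(m):
    n,l,st,_=cv2.connectedComponentsWithStats(m.astype(np.uint8)); return l==1+np.argmax(st[1:,4])
E
cat > m1.py <<'E'
from m import *
blue=big((H>95)&(H<125)&(S>120)&(V>60)&ok); rect(W[blue],'blue')
org=big((H<16)&(S>200)&(V>180)&ok); rect(W[org],'orange')
r=cut_out('wrist','stand')[0]['pixels']&ok; rect(W[r],'stand')
y=(H>18)&(H<35)&(S>150)&(V>120)&ok; y[:, :400]=0; rect(W[y],'yellow')
blk=big((V<38)&ok&(W[...,2]<.015)&(np.arange(560)>400)&(np.arange(420)[:,None]<300)); rect(W[blk],'mat')
E
python3 m1.py w1.png
```

```text
blue 4721 c [ 453.5 -400.1] s [ 55.5 121.4] a 85.11 z [0.0267 0.0287 0.0476]Traceback (most recent call last):
  File "m1.py", line 3, in <module>
    org=big((H<16)&(S>200)&(V>180)&ok); rect(W[org],'orange')
  File "m.py", line 8, in big
    n,l,st,_=cv2.connectedComponentsWithStats(m.astype(np.uint8)); return l==1+np.argmax(st[1:,4])
                                                                               ~~~~~~~~~^^^^^^^^^^
    return _wrapfunc(a, 'argmax', axis=axis, out=out, **kwds)
    return bound(*args, **kwds)
ValueError: attempt to get argmax of an empty sequence
```

Emit:
jog_arm:
  motion: "100 -0.036 -0.1178 0 0 0 0; 100 -0.036 -0.1178 0 0 0 0; 100 -0.036 -0.1178 0.1 0 0 0; 100 -0.036 -0.1178 0.2 0 0 0; 100 -0.036 -0.1178 0.2 0 0 0"

```text
time: 3.9
tool_pos: [0.4492, -0.3962, 0.0901]
tool_rot: [-0.003, 0.029, 1.0, 0.003]
contact_force: [0.0, -0.2, 0.1]
gripper_width: 0.996
grasp_force: 0.0
```

```bash
sed -i 's/S>200)&(V>180)/S>150)\&(V>150)/' m1.py
python3 - <<'E'
from h import *
s=state(); print(s['tool_pos'],s['tool_rot'],s['joint_vel'])
E
python3 m1.py w1.png; python3 stand.py w2.png
python3 m1.py w2.png
```

```text
[ 0.44919589 -0.3961946   0.0900966 ] [-0.00310342  0.02916766  0.99956369  0.00347121] [-0.00283688 -0.042631   -0.09308862 -0.0006769   0.01253579 -0.00168647]
blue 4721 c [ 453.5 -400.1] s [ 55.5 121.4] a 85.11 z [0.0267 0.0287 0.0476]
orange 34 c [ 530.8 -392.7] s [ 1.2 25. ] a 85.0 z [0.0266 0.0274 0.0287]
stand 12251 c [ 461.6 -401.1] s [123.2 181.5] a 86.66 z [0.0101 0.027  0.0382]
yellow 1026 c [ 469.8 -106.2] s [145.1 177.9] a 79.43 z [0.0016 0.003  0.0042]
3.95 [ 0.45092031 -0.3983524   0.09363997] [0.56039037 0.78579284 0.61110825]
[[0.059, -0.959, -0.277, 0.381], [0.998, 0.057, 0.014, -0.394], [0.002, -0.277, 0.961, 0.273], [0.0, 0.0, 0.0, 1.0]]
stand [(0.87, [0.4443, -0.3947, -0.0001])]
tab [(0.7, [0.5355, -0.4014, 0.0209])]
seat [(0.97, [0.4334, -0.3949, 0.0285])]
mat []
blue 4693 c [ 471.8 -400.4] s [48.9 85.6] a 86.54 z [0.0267 0.0278 0.0288]
orange 30 c [ 530.  -392.5] s [ 0.1 23.3] a 87.11 z [0.0269 0.0276 0.0284]
stand 23044 c [ 458.2 -399.4] s [123.9 176.1] a 86.42 z [0.0105 0.0273 0.0393]
yellow 150 c [ 533.  -188.6] s [26.4 12.1] a 9.14 z [0.0019 0.003  0.004 ]T
[... 318 characters left out ...]
                                                                     ~~~~~~~~~^^^^^^^^^^
    return _wrapfunc(a, 'argmax', axis=axis, out=out, **kwds)
    return bound(*args, **kwds)
ValueError: attempt to get argmax of an empty sequence
Traceback (most recent call last):
  File "m1.py", line 6, in <module>
    blk=big((V<38)&ok&(W[...,2]<.015)&(np.arange(560)>400)&(np.arange(420)[:,None]<300)); rect(W[blk],'mat')
  File "m.py", line 8, in big
    n,l,st,_=cv2.connectedComponentsWithStats(m.astype(np.uint8)); return l==1+np.argmax(st[1:,4])
                                                                               ~~~~~~~~~^^^^^^^^^^
ValueError: attempt to get argmax of an empty sequence
```

Emit:
jog_arm:
  motion: "100 0 0 0.06 0 0 0; 100 0 0 0.12 0 0 0; 100 0 0 0.17 0 0 0; 100 0 0 0.193 0 0 0; 100 0 0 0.193 0 0 0"

```text
time: 4.88
tool_pos: [0.4515, -0.4007, -0.0022]
tool_rot: [-0.0, 0.03, 1.0, 0.0]
contact_force: [0.6, 0.4, 0.4]
gripper_width: 0.998
grasp_force: 0.0
```

Emit:
jog_arm:
  motion: "30 0 0 0 0 0 0; 30 0 0 0 0 0 0; 30 0 0 0 0 0 0; 30 0 0 0 0 0 0; 30 0 0 0 0 0 0"

```text
time: 5.5
tool_pos: [0.4515, -0.4007, -0.0021]
tool_rot: [0.0, 0.03, 1.0, -0.0]
contact_force: [-0.6, 0.3, 1.2]
gripper_width: 0.303
grasp_force: 0.0
```

Run:
```python
from h import *
s=state(); print(s)
a=grab_frame('wrist'); b=grab_frame('scene'); 
cv2.imwrite('pics/g1.png',np.hstack([cv2.resize(a['color'],(400,300)),cv2.resize(b['color'][200:380,200:440],(400,300),interpolation=cv2.INTER_CUBIC)])[:,:,::-1])
```

```text
{'time': 5.5, 'joint_pos': array([-8.49057944e-01,  2.00256757e-01,  1.80108163e+00, -1.77141885e-05,
        1.14020392e+00, -2.36010042e+00]), 'joint_vel': array([ 0.00046482,  0.00071281,  0.00084388,  0.00120614, -0.0015979 ,
        0.00052834]), 'joint_efforts': array([ 9.96665149e-04, -4.06836998e+01, -3.19088423e+01, -1.57881414e-04,
       -1.38303389e-03,  1.30496284e-05]), 'tool_pos': array([ 0.45153753, -0.4007254 , -0.00213773]), 'tool_rot': array([ 1.13091066e-05,  2.98687850e-02,  9.99553828e-01, -2.38876859e-05]), 'contact_force': array([-0.59327872,  0.31623423,  1.15477318]), 'ft_torque': array([-0.0060458 ,  0.02963842, -0.02434856]), 'grasp_force': 0.0, 'gripper_width': 0.3033517099467929}
```

View pics/g1.png

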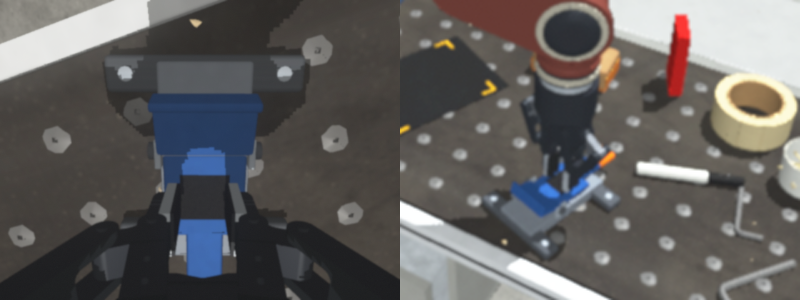

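The fingers read 0.30 open with no force and seem to straddle the black square on the panel. I'll check the finger heights by depth.

Run:
```python
from h import *
f=grab_frame('wrist'); W=cloud(f); np.save('w.npy',W); save(f,'g2.png')
for r in (240,255,270,285,300,320):
    print(r,[(c,*(np.round(W[r,c]*1000).tolist())) for c in range(215,361,12)])
cv2.imwrite('pics/g2c.png',cv2.resize(f['color'][180:420,140:440,::-1],None,fx=2.5,fy=2.5,interpolation=cv2.INTER_CUBIC))
```

```text
240 [(215, 447.0, -435.0, -0.0), (227, 441.0, -425.0, 17.0), (239, 437.0, -418.0, 27.0), (251, 437.0, -413.0, 28.0), (263, 438.0, -408.0, 28.0), (275, 438.0, -403.0, 28.0), (287, 438.0, -398.0, 29.0), (299, 438.0, -393.0, 28.0), (311, 439.0, -388.0, 27.0), (323, 439.0, -383.0, 27.0), (335, 439.0, -378.0, 28.0), (347, 444.0, -371.0, 16.0), (359, 451.0, -362.0, -1.0)]
255 [(215, 455.0, -436.0, -1.0), (227, 448.0, -426.0, 16.0), (239, 444.0, -419.0, 27.0), (251, 444.0, -414.0, 27.0), (263, 445.0, -409.0, 26.0), (275, 444.0, -404.0, 28.0), (287, 445.0, -398.0, 28.0), (299, 445.0, -393.0, 28.0), (311, 446.0, -388.0, 27.0), (323, 446.0, -383.0, 27.0), (335, 447.0, -378.0, 26.0), (347, 459.0, -368.0, 0.0), (359, 459.0, -362.0, -0.0)]
270 [(215, 463.0, -437.0, -0.0), (227, 443.0, -422.0, 44.0), (239, 440.0, -416.0, 52.0), (251, 444.0, -413.0, 42.0), (263, 452.0, -409.0, 27.0), (275, 452.0, -404.0, 27.0), (287, 452.0, -399.0, 27.0), (299, 452.0, -394.0, 28.0), (311, 453.0, -388.0, 28.0), (323, 441.0, -385.0, 52.0), (335, 442.0, -381.0, 52.0), (347, 446.0, -375.0, 44.0), (359, 467.0, -362.0, 0
[... 410 characters left out ...]
, 438.0, -417.0, 76.0), (239, 440.0, -413.0, 73.0), (251, 455.0, -413.0, 46.0), (263, 466.0, -410.0, 28.0), (275, 466.0, -405.0, 28.0), (287, 466.0, -400.0, 29.0), (299, 467.0, -394.0, 28.0), (311, 467.0, -389.0, 29.0), (323, 444.0, -387.0, 68.0), (335, 442.0, -384.0, 72.0), (347, 440.0, -380.0, 76.0), (359, 440.0, -377.0, 76.0)]
320 [(215, 438.0, -419.0, 86.0), (227, 439.0, -415.0, 86.0), (239, 448.0, -414.0, 72.0), (251, 476.0, -417.0, 28.0), (263, 477.0, -411.0, 27.0), (275, 477.0, -406.0, 27.0), (287, 477.0, -400.0, 28.0), (299, 477.0, -395.0, 28.0), (311, 477.0, -389.0, 28.0), (323, 450.0, -387.0, 71.0), (335, 440.0, -385.0, 86.0), (347, 440.0, -382.0, 86.0), (359, 441.0, -379.0, 86.0)]
```

View pics/g2c.png

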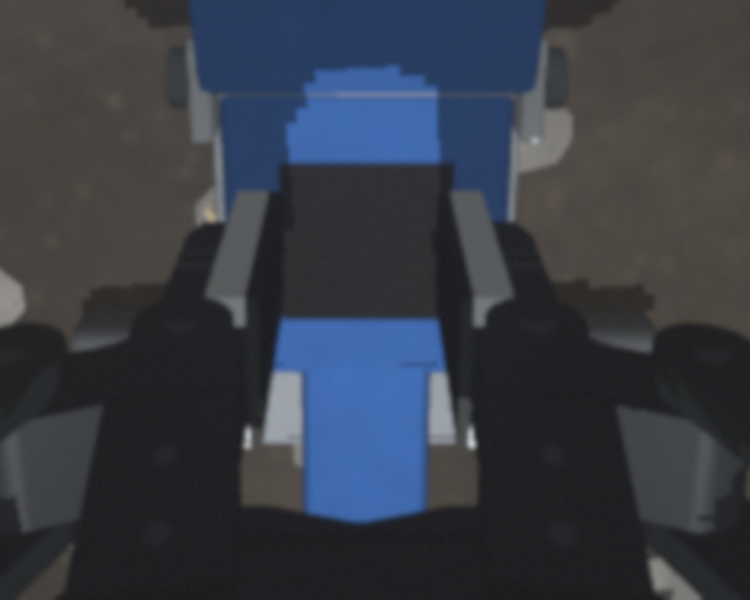

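Emit:
jog_arm:
  motion: "100 0 0 0 0 0 0; 100 0 0 0 0 0 0; 100 0 0 0 0 0 0; 100 0 0 0 0 0 0; 100 0 0 0 0 0 0"

```text
time: 6.28
tool_pos: [0.4515, -0.4007, -0.0022]
tool_rot: [-0.0, 0.03, 1.0, 0.0]
contact_force: [-0.1, 0.3, 0.1]
gripper_width: 1.001
grasp_force: 0.0
```

```bash
cat > tips.py <<'E'
from h import *
s=state(); q=rot(s['tool_rot']); f=grab_frame('wrist'); W=cloud(f)
L=q.inv().apply((W.reshape(-1,3)-s['tool_pos'])).reshape(W.shape)*1000
m=(np.abs(L[...,0])<14)&(np.abs(L[...,1])<62)&(L[...,2]<60)
print(s['tool_pos'],s['contact_force'],s['gripper_width'])
for lo,hi in ((-62,-30),(-30,0),(0,30),(30,62)):
    p=L[m&(L[...,1]>lo)&(L[...,1]<hi)]; h,e=np.histogram(p[:,2],bins=range(-100,20,5)); print(lo,hi,[(int(a),int(b)) for a,b in zip(e,h) if b])
E
python3 tips.py
```

```text
[ 0.45153726 -0.40071094 -0.00220349] [-0.072981    0.28704967  0.08119824] 1.0006225121958003
-62 -30 [(-100, 1156), (-95, 437), (-90, 616), (-85, 524), (-80, 671), (-75, 607), (-70, 541), (-65, 493), (-60, 405), (-55, 235), (-50, 9), (-5, 3073), (0, 4)]
-30 0 [(-35, 1739), (-30, 1383), (-25, 36), (-20, 130), (-5, 69)]
0 30 [(-35, 1977), (-30, 1587), (-25, 29), (-20, 119)]
30 62 [(-100, 1098), (-95, 429), (-90, 602), (-85, 528), (-80, 670), (-75, 627), (-70, 535), (-65, 502), (-60, 396), (-55, 232), (-50, 5), (-10, 1), (-5, 2775), (0, 2)]
```

By depth the open fingertips sit about 50 mm behind the reported TCP, where 13 mm was stated. The real tips are therefore about 37 mm shorter along tool z, and I'll allow for that.

Emit:
jog_arm:
  motion: "100 0 0 0.02 0 0 0; 100 0 0 0.04 0 0 0; 100 0 0 0.06 0 0 0; 100 0 0 0.072 0 0 0; 100 0 0 0.072 0 0 0"

```text
time: 6.95
tool_pos: [0.4511, -0.4002, -0.0391]
tool_rot: [-0.001, 0.03, 1.0, 0.001]
contact_force: [1.0, -0.6, 0.1]
gripper_width: 1.001
grasp_force: 0.0
```

```bash
python3 tips.py
```

```text
[ 0.45110166 -0.40022638 -0.03911697] [ 0.95486746 -0.59542826  0.13253692] 1.0012928028145185
-62 -30 [(-100, 1178), (-95, 431), (-90, 606), (-85, 515), (-80, 660), (-75, 632), (-70, 540), (-65, 496), (-60, 405), (-55, 225), (-50, 9), (-45, 90), (-40, 2761)]
-30 0 [(-70, 4998), (-65, 14), (-60, 148), (-55, 8), (-45, 1)]
0 30 [(-70, 5487), (-65, 9), (-60, 114), (-55, 7)]
30 62 [(-100, 1114), (-95, 439), (-90, 599), (-85, 525), (-80, 671), (-75, 620), (-70, 547), (-65, 487), (-60, 404), (-55, 232), (-50, 9), (-45, 51), (-40, 2443)]
```

Emit:
jog_arm:
  motion: "62 0 0 0 0 0 0; 62 0 0 0 0 0 0; 50 0 0 0 0 0 0; 50 0 0 0 0 0 0; 50 0 0 0 0 0 0"

```text
time: 7.62
tool_pos: [0.4521, -0.4009, -0.0373]
tool_rot: [0.0, 0.03, 1.0, -0.0]
contact_force: [-0.2, 2.8, 5.4]
gripper_width: 0.639
grasp_force: 66.3
```

Emit:
jog_arm:
  motion: "50 0 0 -0.02 0 0 0; 50 0 0 -0.06 0 0 0; 50 0 0 -0.12 0 0 0; 50 0 0 -0.18 0 0 0; 50 0 0 -0.18 0 0 0"

```text
time: 8.25
tool_pos: [0.4533, -0.4028, 0.0556]
tool_rot: [0.002, 0.03, 1.0, -0.003]
contact_force: [0.9, -0.5, -7.5]
gripper_width: 0.635
grasp_force: 65.6
```

Run:
```python
from h import *
def rect(P,n):
    c,s,a=cv2.minAreaRect(P[:,:2].astype(np.float32)*1000); print(n,len(P),'c',np.round(c,1),'s',np.round(s,1),'a',round(a,2))
f=grab_frame('top'); W=cloud(f); 
r=cut_out('top','mat')[0]['pixels']
K=f['intrinsics']; T=np.asarray(f['world_from_camera'])
def plane(m,z0):  # intersect rays with plane z0
    v,u=np.nonzero(m); d=np.stack([(u-K[0,2])/K[0,0],-(v-K[1,2])/K[1,1],-np.ones(len(u))],1)@T[:3,:3].T
    return T[:3,3]+d*((z0-T[2,3])/d[:,2:])
rect(plane(cv2.morphologyEx(r.astype(np.uint8),cv2.MORPH_OPEN,np.ones((5,5)))>0,.003),'mat')
hsv=cv2.cvtColor(f['color'],cv2.COLOR_RGB2HSV); y=(hsv[...,0]>18)&(hsv[...,0]<35)&(hsv[...,1]>120)&(hsv[...,2]>120)&(cv2.dilate(r.astype(np.uint8),np.ones((5,5)))>0)
P=plane(y,.003); rect(P,'yellow')
a=np.radians(-10.7); A=np.array([[np.cos(a),np.sin(a)],[-np.sin(a),np.cos(a)]])
L=(P[:,:2]-[.480,-.1085])@A.T*1000
print('local x hist',np.histogram(L[:,0],bins=range(-110,110,10)))
for i,j in ((-1,-1),(-1,1),(1,-1),(1,1)):
    q=L[(L[:,0]*i>(60 if i<0 else 30))&(L[:,1]*j>48)]; print(i,j,q.min(0).round(1),q.max(0).round(1))
# stand in tool frame
s=state(); q=rot(s['tool_rot']); f=grab_frame('wrist'); save(f,'l1.png'); W=cloud(f)
L=q.inv().apply(W.reshape(-1,3)-s['tool_pos']).reshape(W.shape)*1000
print(s['tool_pos'],s['gripper_width'],s['grasp_force'],s['contact_force'])
m=(np.abs(L[...,1])<70)&(np.abs(L[...,0])<140)
# tool x = -stand x ; foot top is at tool z ~ -37.3-12
for lo,hi in ((-53,-46),(-92,-84),(-70,-60)):
    p=L[m&(L[...,2]>lo)&(L[...,2]<hi)&(L[...,0]>20)]; print(lo,hi,len(p),np.percentile(p,[1,50,99],axis=0).round(1).tolist() if len(p) else '')
```

```text
mat 4262 c [ 477.6 -109.1] s [150.3 200. ] a 79.4
yellow 209 c [ 468.7 -107.5] s [143.5 176.9] a 79.31
local x hist (array([  0, 113,  26,  14,   0,   0,   0,   0,   0,   0,   0,   0,   0,
         0,   0,   0,   6,  14,  36,   0,   0]), array([-110, -100,  -90,  -80,  -70,  -60,  -50,  -40,  -30,  -20,  -10,
          0,   10,   20,   30,   40,   50,   60,   70,   80,   90,  100]))
-1 -1 [-93.  -72.3] [-70.2 -50.1]
-1 1 [-92.7  48.9] [-70.8  70.6]
1 -1 [ 55.2 -72.9] [ 77.1 -52.7]
1 1 [55.1 49.7] [77.  70.7]
[ 0.4510767  -0.40031952  0.05123126] 0.6377091722137666 65.47149181365967 [-0.4797383   0.29654208 -8.36892604]
-53 -46 13729 [[59.3, -57.4, -52.1], [72.2, 0.6, -48.6], [80.5, 58.8, -46.3]]
-92 -84 3833 [[52.2, -26.2, -86.6], [54.8, 0.5, -85.1], [57.2, 27.4, -84.0]]
-70 -60 8582 [[20.2, -31.8, -70.0], [28.5, 0.6, -67.6], [38.7, 32.9, -63.0]]
```

```bash
python3 -c "
from h import *
plan([.4848,-.1099,.03],down(79.4))"
```

```text
plan [-0.0339  0.5825  0.0412] [ 0.0013 -0.0015  0.0834] rows 4.7
```

Emit:
jog_arm:
  motion: "50 -0.006 0.1 0.008 0 0 0.015; 50 -0.013 0.22 0.016 0 0 0.03; 50 -0.02 0.34 0.025 0 0 0.05; 50 -0.027 0.46 0.033 0 0 0.07; 50 -0.034 0.5825 0.0412 0 0 0.0834"

```text
time: 9.02
tool_pos: [0.4844, -0.1087, 0.0292]
tool_rot: [-0.001, 0.093, 0.996, 0.0]
contact_force: [2.7, 0.2, -7.5]
gripper_width: 0.641
grasp_force: 66.2
```

Emit:
jog_arm:
  motion: "50 0 0 0 0 0 0; 50 0 0 0 0 0 0; 50 0 0 0 0 0 0; 50 0 0 0.04 0 0 0; 50 0 0 0.04 0 0 0"

```text
time: 9.65
tool_pos: [0.484, -0.1115, 0.0095]
tool_rot: [-0.002, 0.093, 0.996, 0.001]
contact_force: [-0.3, 0.6, -8.6]
gripper_width: 0.633
grasp_force: 66.8
```

```bash
python3 -c "
from h import *
s=state();print(s['tool_pos'],s['contact_force'])
plan([.4848,-.1099,-.0325],down(79.4))"
```

```text
[ 0.48399097 -0.11147883  0.00945125] [-0.30700096  0.6432107  -8.59561237]
plan [-0.0014  0.0033  0.0839] [ 0.0005 -0.003  -0.0013] rows 0.7
```

Emit:
jog_arm:
  motion: "50 0 0.001 0.02 0 0 0; 50 0 0.001 0.045 0 0 0; 50 0 0.001 0.065 0 0 0; 50 0 0.001 0.08 0 0 0; 50 0 0.001 0.08 0 0 0"

```text
time: 10.28
tool_pos: [0.4852, -0.1102, -0.0298]
tool_rot: [-0.001, 0.092, 0.996, 0.0]
contact_force: [0.1, 0.1, -7.2]
gripper_width: 0.637
grasp_force: 66.8
```

Emit:
jog_arm:
  motion: "50 0 0 0.001 0 0 0; 50 0 0 0.003 0 0 0; 50 0 0 0.005 0 0 0; 50 0 0 0.005 0 0 0; 50 0 0 0.005 0 0 0"

```text
time: 10.9
tool_pos: [0.486, -0.1105, -0.0313]
tool_rot: [0.0, 0.092, 0.996, -0.0]
contact_force: [0.8, -0.3, -6.6]
gripper_width: 0.638
grasp_force: 66.8
```

Emit:
jog_arm:
  motion: "50 0 0 0.002 0 0 0; 50 0 0 0.004 0 0 0; 50 0 0 0.005 0 0 0; 50 0 0 0.006 0 0 0; 50 0 0 0.006 0 0 0"

```text
time: 11.52
tool_pos: [0.486, -0.1105, -0.0342]
tool_rot: [-0.0, 0.092, 0.996, 0.0]
contact_force: [-0.4, 0.2, -6.6]
gripper_width: 0.637
grasp_force: 67.0
```

Emit:
jog_arm:
  motion: "50 0 0 0.001 0 0 0; 50 0 0 0.002 0 0 0; 50 0 0 0.003 0 0 0; 50 0 0 0.003 0 0 0; 50 0 0 0.003 0 0 0"

```text
time: 12.15
tool_pos: [0.4864, -0.1106, -0.0343]
tool_rot: [-0.0, 0.092, 0.996, 0.0]
contact_force: [-5.8, 2.4, 5.9]
gripper_width: 0.637
grasp_force: 68.5
```

Contact with the mat. I'll release to a modest opening and go up.

Emit:
jog_arm:
  motion: "100 0 0 0 0 0 0; 100 0 0 0 0 0 0; 100 0 0 0 0 0 0; 100 0 0 0 0 0 0; 100 0 0 -0.05 0 0 0"

```text
time: 12.78
tool_pos: [0.4839, -0.1097, -0.0126]
tool_rot: [-0.002, 0.092, 0.996, 0.001]
contact_force: [0.3, -0.5, -0.2]
gripper_width: 0.999
grasp_force: 0.0
```

Emit:
jog_arm:
  motion: "100 0 0 -0.12 0 0 0; 100 0 0 -0.24 0 0 0; 100 0 0 -0.34 0 0 0; 100 0 0 -0.34 0 0 0; 100 0 0 -0.34 0 0 0"

```text
time: 13.4
tool_pos: [0.4857, -0.1104, 0.1586]
tool_rot: [-0.0, 0.092, 0.996, 0.0]
contact_force: [-0.6, 0.6, -0.3]
gripper_width: 1.001
grasp_force: 0.0
```

Run:
```python
from h import *
def rect(P,n):
    c,s,a=cv2.minAreaRect(P[:,:2].astype(np.float32)*1000); print(n,len(P),'c',np.round(c,1),'s',np.round(s,1),'a',round(a,2),np.percentile(P[:,2],[5,50,95]).round(4))
s=state(); print(s['time'],s['tool_pos'],s['tool_rot'])
f=grab_frame('wrist'); save(f,'p1.png'); W=cloud(f); ok=~np.isnan(W[...,2])
for t in ('stand','tab'): print(t,[(round(r['p'],2),np.round(r['at'],4).tolist()) for r in place_of('wrist',t)[:2]])
r=cut_out('wrist','stand')[0]['pixels']&ok; rect(W[r],'stand')
hsv=cv2.cvtColor(f['color'],cv2.COLOR_RGB2HSV); H,S,V=[hsv[...,i] for i in range(3)]
rect(W[r&(H>95)&(H<125)&(S>120)&(V>60)],'blue'); rect(W[r&(H<16)&(S>150)&(V>120)],'orange')
a=np.radians(-10.6); A=np.array([[np.cos(a),np.sin(a)],[-np.sin(a),np.cos(a)]])
L=np.concatenate([(W[...,:2]-[.479,-.1088])@A.T,W[...,2:]],-1)*1000
def pr(m,n): p=L[m]; print(n,len(p),np.percentile(p,[1,50,99],axis=0).round(1).tolist())
near=ok&(np.abs(L[...,0])<130)&(np.abs(L[...,1])<90)
pr(near&(L[...,2]>12)&(L[...,2]<18)&(L[...,0]<-45),'front foot'); pr(near&(L[...,2]>12)&(L[...,2]<18)&(L[...,0]>30),'rear foot')
pr(near&(L[...,2]>23)&(L[...,2]<36)&(L[...,0]>45),'neck')
y=near&(H>20)&(H<35)&(S>150)&(V>120)&(L[...,2]<10); pr(y&(L[...,0]<0),'yf');pr(y&(L[...,0]>0),'yr')
```

```text
13.4 [ 0.48570804 -0.11038847  0.15864878] [-2.60429387e-04  9.23078978e-02  9.95730476e-01  5.96333230e-05]
stand [(0.7, [0.4786, -0.1087, 0.0039])]
tab [(0.77, [0.5691, -0.1263, 0.0253])]
stand 15579 c [ 499.9 -112.7] s [125.3 189.8] a 79.37 [0.0132 0.0301 0.0412]
blue 5997 c [ 488.1 -110.4] s [ 63.8 119.9] a 79.38 [0.0298 0.0319 0.0508]
orange 10 c [ 561.9 -125.7] s [ 4.2 26.5] a 0.49 [0.0022 0.0166 0.0307]
front foot 2324 [[-72.6, -58.4, 12.3], [-63.8, 0.5, 14.6], [-51.7, 58.9, 17.0]]
rear foot 1502 [[38.9, -59.2, 12.3], [48.8, 28.7, 14.6], [60.2, 58.5, 17.0]]
neck 1503 [[45.4, -12.0, 29.2], [71.2, -0.3, 30.8], [98.0, 11.3, 32.5]]
yf 287 [[-98.3, -70.5, 1.1], [-94.3, 0.6, 3.0], [-69.5, 72.5, 4.7]]Traceback (most recent call last):
  File "<stdin>", line 16, in <module>
  File "<stdin>", line 12, in pr
    return _quantile_unchecked(
        a, q, axis, out, overwrite_input, method, keepdims, weights)
    return _ureduce(a,
                    func=_quantile_ureduce_func,
    ...<5 lines>...
                    overwrite_input=overwrite_input,
                    method=method)
    r = func(a, **kwargs)
    result = _quantile(arr,
                       quantiles=q,
    ...<2 lines>...
                       out=out,
                       weights=wgt)
    slices_having_nans = np.isnan(arr[-1, ...])
                                  ~~~^^^^^^^^^
IndexError: index -1 is out of bounds for axis 0 with size 0
```

View pics/p1.png

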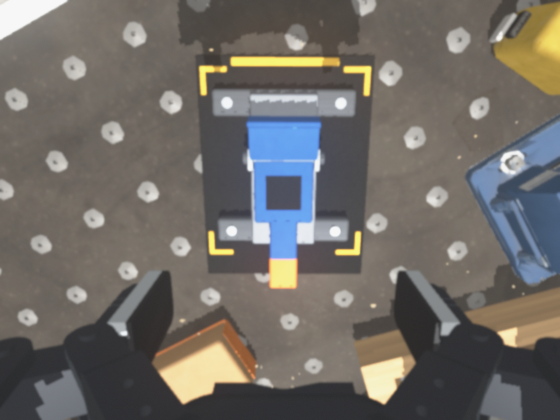

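The stand sits squarely inside the marks, with its ledge by the bar at (285,62) and the orange tip at (283,273). Next is the lift path for the tab.

```bash
cat > lift.py <<'E'
from h import *
a=np.radians(-10.6); ex=np.array([np.cos(a),np.sin(a),0]); ey=np.array([-np.sin(a),np.cos(a),0]); ez=np.array([0,0,1.])
O=np.array([.4795,-.1088,.003]); Hg=O-.02*ex+.024*ez
def pose(th,back=0.,rho=.100,off=.35,gd=.055):
    t=th-off; z=np.sin(t)*ex-np.cos(t)*ez
    G=Hg+rho*(np.cos(th)*ex+np.sin(th)*ez)
    return G+(gd-back)*z, np.stack([np.cross(ey,z),ey,z],1)
E
python3 - <<'E'
from lift import *
s=state(); print(s['joint_pos'],s['tool_pos'])
plan(*pose(0,.09))
P,M=pose(0); print(P)
p0,M0=pose(0)
E
```

```text
[-3.73054306e-01 -2.31627533e-01  1.94166466e+00 -2.20605800e-05
  1.43515939e+00 -1.75892609e+00] [ 0.48491044 -0.11011168  0.15709205]
plan [-0.1736  0.0004  0.1938] [4.00e-04 2.31e-01 1.00e-04] rows 2.1
[ 0.53959728 -0.1200469  -0.0246655 ]
```

Emit:
jog_arm:
  motion: "60 -0.09 0 0 0 0.1 0; 60 -0.1736 0 0.05 0 0.231 0; 60 -0.1736 0 0.12 0 0.231 0; 60 -0.1736 0 0.1938 0 0.231 0; 60 -0.1736 0 0.1938 0 0.231 0"

```text
time: 14.22
tool_pos: [0.5678, -0.1253, 0.0571]
tool_rot: [-0.177, 0.091, 0.98, 0.017]
contact_force: [-0.3, 0.0, -0.3]
gripper_width: 0.598
grasp_force: 0.0
```

Emit:
jog_arm:
  motion: "60 0 0 0 0 0 0; 60 0 0 0.04 0 0 0; 60 0 0 0.08 0 0 0; 60 0 0 0.1 0 0 0; 60 0 0 0.1 0 0 0"

```text
time: 14.85
tool_pos: [0.5532, -0.1229, 0.014]
tool_rot: [-0.173, 0.091, 0.981, 0.016]
contact_force: [-0.7, 0.5, 0.1]
gripper_width: 0.599
grasp_force: 0.0
```

Run:
```python
from lift import *
s=state(); print(s['joint_pos'],s['tool_pos'],s['contact_force'])
f=grab_frame('wrist'); save(f,'t1.png'); print(np.array([r['at'] for r in place_of('wrist','tab')]).round(3), [r['p'] for r in place_of('wrist','tab')])
plan(*pose(0))
```

```text
[-0.32355997  0.3522537   1.62084546 -0.04701066  1.51475193 -1.69856925] [ 0.55319902 -0.12291433  0.01396507] [-0.68188928  0.54492759  0.12274661]
[[ 0.569 -0.125  0.028]] [0.81]
plan [0.0027 0.0012 0.0871] [-0.0001  0.0031  0.    ] rows 0.7
```

View pics/t1.png

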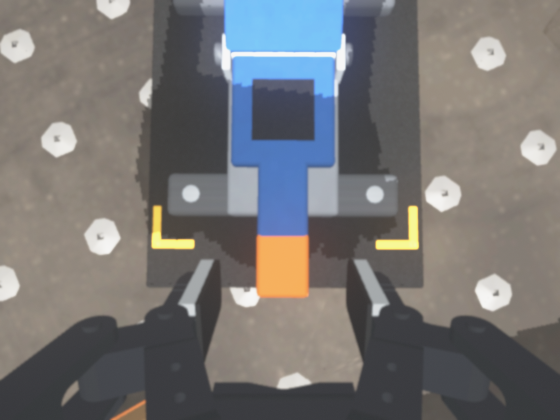

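The fingers straddle the orange tip at (283,266) symmetrically, so I'll descend and grip.

Emit:
jog_arm:
  motion: "60 0.001 0 0.02 0 0 0; 60 0.002 0 0.05 0 0 0; 60 0.002 0 0.08 0 0 0; 60 0.002 0 0.086 0 0 0; 60 0.002 0 0.086 0 0 0"

```text
time: 15.62
tool_pos: [0.539, -0.1204, -0.0253]
tool_rot: [-0.172, 0.091, 0.981, 0.016]
contact_force: [-0.5, -0.1, 0.1]
gripper_width: 0.601
grasp_force: 0.0
```

Emit:
jog_arm:
  motion: "20 0 0 0 0 0 0; 20 0 0 0 0 0 0; 20 0 0 0 0 0 0; 20 0 0 0 0 0 0; 20 0 0 0 0 0 0"

```text
time: 16.25
tool_pos: [0.5401, -0.1208, -0.0241]
tool_rot: [-0.171, 0.091, 0.981, 0.016]
contact_force: [1.7, -0.8, 4.4]
gripper_width: 0.263
grasp_force: 59.0
```

Run:
```python
from lift import *
s=state(); print(s['joint_pos'],s['tool_pos'],s['contact_force'])
plan(*pose(0))
# relative rows in tool axes at pose(0)
p0,M0=pose(0)
for th in np.arange(.05,1.2,.05):
    p,M=pose(th); print(round(th,2),np.round(M0.T@(p-p0)/.5,4),np.round(R.from_matrix(M0.T@M).as_rotvec()/1.5,4))
```

```text
[-0.3267627   0.3735443   1.66665473 -0.04852208  1.44326574 -1.69816713] [ 0.54011377 -0.12078261 -0.02409829] [ 1.71733512 -0.77103486  4.42715709]
plan [0.0008 0.0013 0.0015] [-0.0002  0.0034  0.    ] rows 0.0
0.05 [-0.0018 -0.     -0.0094] [-0.     -0.0333  0.    ]
0.1 [-0.0032 -0.     -0.019 ] [-0.     -0.0667 -0.    ]
0.15 [-0.0041  0.     -0.0285] [-0.  -0.1  0. ]
0.2 [-0.0045 -0.     -0.0382] [-0.     -0.1333 -0.    ]
0.25 [-0.0044 -0.     -0.0478] [-0.     -0.1667 -0.    ]
0.3 [-0.0038 -0.     -0.0574] [-0.  -0.2  0. ]
0.35 [-0.0028 -0.     -0.0669] [-0.     -0.2333 -0.    ]
0.4 [-0.0013  0.     -0.0764] [-0.     -0.2667  0.    ]
0.45 [ 0.0007  0.     -0.0858] [-0.  -0.3 -0. ]
0.5 [ 0.0031  0.     -0.0951] [-0.     -0.3333 -0.    ]
0.55 [ 0.0061  0.     -0.1043] [-0.     -0.3667  0.    ]
0.6 [ 0.0094  0.     -0.1133] [-0.  -0.4 -0. ]
0.65 [ 0.0132 -0.     -0.1221] [ 0.     -0.4333  0.    ]
0.7 [ 0.0175  0.     -0.1308] [ 0.     -0.4667  0.    ]
0.75 [ 0.0222 -0.     -0.1392] [-0.  -0.5 -0. ]
0.8 [ 0.0273  0.     -0.1473] [-0.     -0.5333 -0.    ]
0.85 [ 0.0328  0.     -0.1552] [-0.     -0.5667 -0.    ]
0.9 [ 0.0386 -0.     -0.1628] [-0.  -0.6 -0. ]
0.95 [ 0.0449  0.     -0.1701] [-0.     -0.6333 -0.    ]
1.0 [ 0.0515  0.     -0.1771] [-0.     -0.6667 -0.    ]
1.05 [ 0.0585  0.     -0.1838] [-0.  -0.7 -0. ]
1.1 [ 0.0657  0.     -0.1901] [-0.     -0.7333 -0.    ]
1.15 [ 0.0733 -0.     -0.196 ] [ 0.     -0.7667  0.    ]
```

Emit:
jog_arm:
  motion: "20 -0.0018 0 -0.0094 0 -0.0333 0; 20 -0.0032 0 -0.019 0 -0.0667 0; 20 -0.0041 0 -0.0285 0 -0.1 0; 20 -0.0045 0 -0.0382 0 -0.1333 0; 20 -0.0044 0 -0.0478 0 -0.1667 0"

```text
time: 16.88
tool_pos: [0.5501, -0.1226, -0.0029]
tool_rot: [-0.046, 0.092, 0.995, 0.004]
contact_force: [2.2, -0.1, 0.6]
gripper_width: 0.265
grasp_force: 58.9
```

Emit:
jog_arm:
  motion: "20 -0.0018 0 -0.0094 0 -0.0333 0; 20 -0.0032 0 -0.019 0 -0.0667 0; 20 -0.0045 0 -0.0382 0 -0.1333 0; 20 -0.0044 0 -0.0478 0 -0.1667 0; 20 -0.0038 0 -0.0574 0 -0.2 0"

```text
time: 17.5
tool_pos: [0.5543, -0.1233, 0.0256]
tool_rot: [0.103, 0.092, 0.99, -0.01]
contact_force: [2.7, 0.6, 0.2]
gripper_width: 0.264
grasp_force: 59.1
```

Run:
```python
from lift import *
s=state(); print(s['joint_pos'],s['contact_force'],s['gripper_width'])
plan(*pose(.55))
f=grab_frame('scene'); cv2.imwrite('pics/s1.png',cv2.resize(f['color'][150:310,120:360,::-1],None,fx=2,fy=2,interpolation=cv2.INTER_CUBIC))
f=grab_frame('wrist'); W=cloud(f); L=(W-O)@np.stack([ex,ey,ez],1)*1000
hsv=cv2.cvtColor(f['color'],cv2.COLOR_RGB2HSV); m=(hsv[...,0]>95)&(hsv[...,0]<125)&(hsv[...,1]>120)&(np.abs(L[...,1])<30)&(L[...,0]>-15)&(L[...,0]<70)
p=L[m]; k=np.polyfit(p[:,0],p[:,2],1); print('panel',len(p),np.arctan(k[0]),k)
save(f,'t2.png')
```

```text
[-0.37123984 -0.05973663  2.03545495  0.04604979  0.96319966 -1.77961889] [2.66522353 0.57325824 0.21663266] 0.2642562419685622
plan [0.0001 0.001  0.0006] [-0.0001  0.0044  0.0001] rows 0.0
panel 15669 0.5527724160309698 [ 0.61692628 40.42735989]
```

Emit:
jog_arm:
  motion: "20 -0.0018 0 -0.0094 0 -0.0333 0; 20 -0.0032 0 -0.019 0 -0.0667 0; 20 -0.0045 0 -0.0382 0 -0.1333 0; 20 -0.0044 0 -0.0478 0 -0.1667 0; 20 -0.0038 0 -0.0574 0 -0.2 0"

```text
time: 18.23
tool_pos: [0.5503, -0.1225, 0.054]
tool_rot: [0.249, 0.089, 0.964, -0.023]
contact_force: [0.9, 0.3, 1.3]
gripper_width: 0.265
grasp_force: 59.2
```

Emit:
jog_arm:
  motion: "20 -0.0018 0 -0.0094 0 -0.0333 0; 20 -0.0032 0 -0.019 0 -0.0667 0; 20 -0.0041 0 -0.0285 0 -0.1 0; 20 -0.0045 0 -0.0382 0 -0.1333 0; 20 -0.0044 0 -0.0478 0 -0.1667 0"

```text
time: 18.85
tool_pos: [0.5407, -0.1207, 0.0758]
tool_rot: [0.367, 0.086, 0.926, -0.034]
contact_force: [0.5, 1.3, 1.6]
gripper_width: 0.266
grasp_force: 59.3
```

Run:
```python
from lift import *
s=state(); print(s['joint_pos'],s['contact_force'],s['gripper_width'])
plan(*pose(1.1))
```

```text
[-0.46386545 -0.51060297  2.43987508  0.39622963  0.51129634 -2.12641331] [0.5403523  1.2970825  1.61914422] 0.26620885164714325
plan [-0.0009  0.0009  0.0006] [0.0002 0.0029 0.    ] rows 0.0
```

Emit:
jog_arm:
  motion: "75 0 0 0 0 0 0; 75 0 0 0 0 0 0; 75 0 0 0 0 0 0; 75 0 0 0 0 0 0; 75 0 0 -0.02 0 0 0"

```text
time: 19.48
tool_pos: [0.5335, -0.1192, 0.0822]
tool_rot: [0.365, 0.086, 0.926, -0.034]
contact_force: [-0.4, -0.3, -0.9]
gripper_width: 0.753
grasp_force: 0.0
```

Emit:
jog_arm:
  motion: "75 -0.03 0 -0.05 0 0 0; 75 -0.07 0 -0.12 0 0 0; 75 -0.12 0 -0.21 0 0 0; 75 -0.12 0 -0.216 0 0 0; 75 -0.12 0 -0.216 0 0 0"

```text
time: 20.1
tool_pos: [0.5042, -0.1139, 0.2028]
tool_rot: [0.366, 0.086, 0.926, -0.034]
contact_force: [0.1, -0.5, -0.4]
gripper_width: 0.75
grasp_force: 0.0
```

```bash
cat > pan.py <<'E'
from lift import *
s=state(); print(s['time'],s['joint_pos'],s['contact_force'],s['tool_pos'])
f=grab_frame('wrist'); W=cloud(f); L=(W-O)@np.stack([ex,ey,ez],1)*1000
hsv=cv2.cvtColor(f['color'],cv2.COLOR_RGB2HSV); m=(hsv[...,0]>95)&(hsv[...,0]<125)&(hsv[...,1]>120)&(np.abs(L[...,1])<60)&(L[...,0]>-40)&(L[...,0]<70)&(L[...,2]>45)&(L[...,2]<140)
p=L[m]; np.save('pan.npy',p); k=np.polyfit(p[:,2],p[:,0],1); print('panel',len(p),'th',np.pi/2-np.arctan(k[0]),k, np.percentile(p,[1,50,99],axis=0).round(1).tolist())
save(f,sys.argv[1])
E
python3 pan.py t3.png
```

```text
20.1 [-0.49842942 -0.84888315  2.4040267   0.27796181  0.87697406 -1.98358291] [ 0.05557388 -0.51132477 -0.44548665] [ 0.50420696 -0.1139273   0.20284115]
panel 4023 th 1.3056722846059632 [  0.27151574 -29.20960237] [[-15.2, -24.0, 53.3], [-7.7, 0.2, 77.8], [0.6, 23.8, 109.5]]
```

View pics/t3.png

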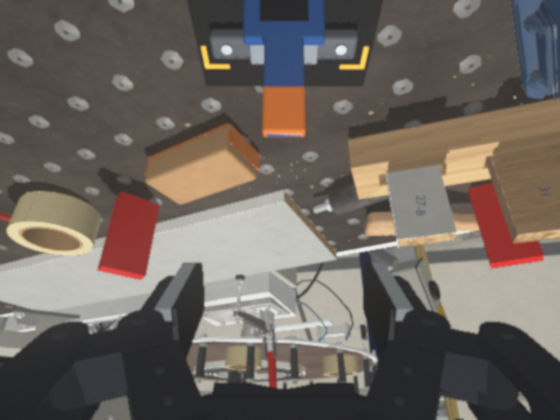

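The panel reads 1.30 rad, so it is fully open, and the grey board stands in the rack at (425,205). I'll look at the ledge from above next.

```bash
python3 -c "
from lift import *
plan([.50,-.105,.24],down(79.4))"
```

```text
plan [-0.045   0.0157 -0.064 ] [ 4.000e-04  5.009e-01 -0.000e+00] rows 4.0
```

Emit:
jog_arm:
  motion: "75 -0.01 0 -0.02 0 0.1 0; 75 -0.02 0.005 -0.04 0 0.2 0; 75 -0.03 0.01 -0.064 0 0.3 0; 75 -0.045 0.0157 -0.064 0 0.4 0; 75 -0.045 0.0157 -0.064 0 0.5 0"

```text
time: 20.78
tool_pos: [0.5007, -0.1049, 0.2403]
tool_rot: [-0.002, 0.092, 0.996, 0.0]
contact_force: [1.1, 1.1, 0.8]
gripper_width: 0.752
grasp_force: 0.0
```

```bash
cat > seat.py <<'E'
from lift import *
s=state(); print(s['time'],s['tool_pos'])
f=grab_frame('wrist'); save(f,sys.argv[1]); W=cloud(f); L=(W-O)@np.stack([ex,ey,ez],1)*1000
for t in ('seat','tab','stand','sample_mid'): print(t,[(round(r['p'],2),((np.array(r['at'])-O)@np.stack([ex,ey,ez],1)*1000).round(1).tolist(),np.round(r['at'],4).tolist()) for r in place_of('wrist',t)[:2]])
# panel frame: u along panel from hinge, w normal (front)
th=1.3; u=np.array([np.cos(th),np.sin(th)]); n=np.array([-np.sin(th),np.cos(th)])
d=L[...,[0,2]]-[-20,24]; U=d@u; N=d@n
for y0 in (-20,-8,8,20):
    m=(np.abs(L[...,1]-y0)<4)&(L[...,0]>-90)&(L[...,0]<30)&(L[...,2]>5)
    k=np.argsort(-U[m])[::max(1,m.sum()//45)]; print(y0,[(int(a),int(b)) for a,b in zip(U[m][k],N[m][k])])
b=(L[...,2]>8)&(np.abs(L[...,0])<110)&(np.abs(L[...,1])<80)
p=L[b&(U<0+15)&(U>-5)&(N>28)&(N<45)]; print('lip y range',len(p),np.percentile(p[:,1],[1,50,99]) if len(p) else '')
p=L[b&(U>25)&(U<50)&(np.abs(N-4)<4)]; print('panel y',len(p),np.percentile(p[:,1],[1,50,99]) if len(p) else '', 'N',np.median(N[b&(U>25)&(U<50)&(np.abs(N-4)<5)]))
E
python3 seat.py v1.png
```

```text
20.775 [ 0.50066518 -0.10489424  0.24029472]
seat [(0.69, [-22.8, 0.0, 32.9], [0.4571, -0.1046, 0.0359]), (0.62, [168.9, 249.9, 64.4], [0.6915, 0.1058, 0.0674])]
tab [(0.68, [12.2, 3.2, 124.4], [0.4921, -0.1079, 0.1274])]
stand [(0.46, [-21.5, 5.5, 33.5], [0.4594, -0.0994, 0.0365])]
sample_mid [(0.87, [310.7, -207.2, 52.4], [0.7468, -0.3696, 0.0554]), (0.41, [269.6, 283.0, 53.7], [0.7966, 0.1198, 0.0567])]
-20 [(334, 69), (332, 68), (331, 67), (330, 68), (329, 67), (328, 67), (327, 65), (327, 66), (326, 67), (325, 66), (324, 66), (324, 65), (323, 64), (322, 66), (321, 65), (321, 64), (320, 64), (319, 64), (319, 64), (318, 64), (317, 63), (316, 63), (315, 63), (315, 63), (313, 62), (307, 56), (304, 55), (291, 41), (289, 28), (286, 46), (283, 31), (280, 29), (277, 45), (274, 32), (271, 36), (267, 25), (262, 37), (256, 33), (49, 3), (20, 2), (8, 35), (6, 18), (5, 7), (2, -32), (-16, 37), (-25, 48)]
-8 [(336, 72), (334, 69), (333, 69), (333, 67), (332, 68), (332, 68), (332, 67), (331, 67), (331, 68), (330, 67), (330, 67), (329, 66), (329, 61), (328, 67), (328, 66), (328, 66), (327, 65), 
[... 695 characters left out ...]
4), (7, 14), (6, 12), (5, 20), (5, 15), (-14, 31), (-16, 35), (-18, 44), (-27, 45)]
20 [(336, 72), (334, 70), (333, 69), (332, 68), (331, 67), (330, 62), (329, 61), (329, 61), (328, 61), (328, 60), (328, 60), (327, 61), (327, 61), (326, 60), (326, 59), (326, 60), (325, 59), (325, 60), (325, 59), (324, 60), (324, 59), (323, 59), (323, 59), (322, 58), (322, 58), (321, 57), (321, 57), (320, 57), (320, 57), (319, 57), (319, 56), (55, -1), (49, 3), (33, 2), (16, 31), (13, 35), (7, -46), (6, 6), (6, 17), (5, 7), (5, 8), (4, -43), (2, -28), (-15, 33), (-17, 42), (-20, 44)]
lip y range 272 [-26.78438763   1.04946105  27.6622371 ]
panel y 517 [-24.12909752   0.39697718  24.31369064] N 3.3223838989067
```

View pics/v1.png

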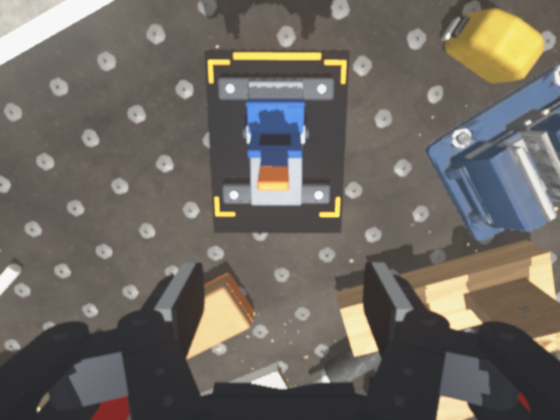

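The ledge surface shows at U≈5.5 mm from the hinge, the lip at N≈31–35, and everything is centred. Now I'll hover over the grey board.

```bash
python3 -c "
from lift import *
plan([.680,-.0056,.18],down(96.2))"
```

```text
plan [-0.3182  0.2613  0.1198] [ 0.0003  0.001  -0.1953] rows 3.4
```

Emit:
jog_arm:
  motion: "100 -0.08 0.065 0 0 0 -0.05; 100 -0.16 0.13 0.03 0 0 -0.1; 100 -0.24 0.2 0.06 0 0 -0.15; 100 -0.3182 0.2613 0.12 0 0 -0.1953; 100 -0.3182 0.2613 0.12 0 0 -0.1953"

```text
time: 21.65
tool_pos: [0.6791, -0.0043, 0.1766]
tool_rot: [-0.002, -0.055, 0.998, 0.0]
contact_force: [0.3, -0.3, -0.6]
gripper_width: 1.001
grasp_force: 0.0
```

```bash
cat > brd.py <<'E'
from lift import *
s=state(); print(s['time'],s['tool_pos'],s['tool_rot'])
f=grab_frame('wrist'); save(f,'b1.png'); W=cloud(f)
def rect(P,n):
    c,s,a=cv2.minAreaRect(P[:,:2].astype(np.float32)*1000); print(n,len(P),'c',np.round(c,1),'s',np.round(s,1),'a',round(a,2),np.percentile(P[:,2],[5,50,95]).round(4))
b=(np.abs(W[...,0]-.69)<.05)&(np.abs(W[...,1]+.005)<.05)
for lo,hi in ((.05,.07),(.07,.09),(.09,.105),(.105,.116),(.116,.126)):
    p=W[b&(W[...,2]>lo)&(W[...,2]<hi)]
    if len(p)>20: rect(p,(lo,hi))
print([(r['p'],r['at']) for r in place_of('wrist','sample_mid')[:3]])
E
python3 brd.py
```

```text
21.65 [ 0.67914744 -0.0042532   0.17663127] [-1.92713341e-03 -5.51584190e-02  9.98475654e-01  4.50898715e-04]
(0.05, 0.07) 405 c [683.1  -4.8] s [ 1.  56.1] a 6.5 [0.0508 0.0605 0.0684]
(0.07, 0.09) 506 c [683.   -4.8] s [ 1.3 55.9] a 6.3 [0.0706 0.0801 0.0888]
(0.09, 0.105) 454 c [683.1  -4.8] s [ 1.1 55.7] a 6.7 [0.0909 0.0981 0.1044]
(0.105, 0.116) 373 c [683.   -4.7] s [ 1.2 55.9] a 6.46 [0.1059 0.1109 0.1156]
(0.116, 0.126) 2389 c [692.5  -3.8] s [19.7 56.1] a 6.63 [0.1184 0.1197 0.1207]
[(0.86, [0.6948, -0.0043, 0.0672]), (0.77, [0.7988, 0.1203, 0.0565])]
```

View pics/b1.png

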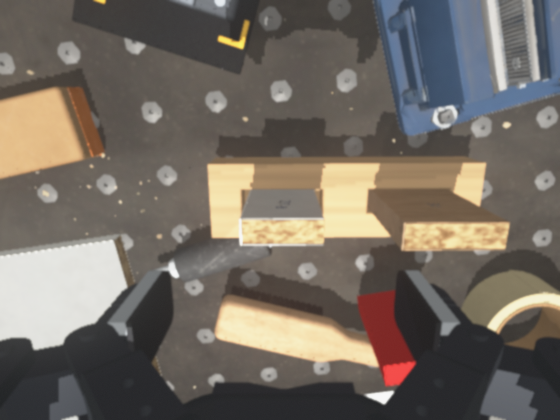

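The grey board stands upright in the slot at (283,220), with its top centre at (0.6925,−0.004) and yaw 6.5°. The brown board is clear at (455,225).

```bash
python3 -c "
from lift import *
plan([.6925,-.0040,.034],down(96.5))"
```

```text
plan [-0.025   0.0015  0.2958] [-0.0007  0.0018 -0.0036] rows 2.4
```

Emit:
jog_arm:
  motion: "100 -0.025 0.001 0 0 0 -0.004; 100 -0.025 0.001 0.03 0 0 -0.004; 100 -0.025 0.001 0.09 0 0 -0.004; 100 -0.025 0.001 0.15 0 0 -0.004; 100 -0.025 0.001 0.15 0 0 -0.004"

```text
time: 22.38
tool_pos: [0.6907, -0.0044, 0.1035]
tool_rot: [-0.001, -0.057, 0.998, 0.0]
contact_force: [-0.5, -0.2, -0.1]
gripper_width: 0.998
grasp_force: 0.0
```

```bash
python3 -c "
from lift import *
plan([.6925,-.0040,.034],down(96.5))"; python3 tips.py | head -1
```

```text
plan [-0.004   0.0003  0.1389] [ 0.0003 -0.0019 -0.    ] rows 1.1
[ 0.69073053 -0.00439734  0.1034626 ] [-0.45998545 -0.15108828 -0.05373022] 0.9977596528012804
```

Emit:
jog_arm:
  motion: "100 -0.003 0 0.03 0 0 0; 100 -0.003 0 0.07 0 0 0; 100 -0.003 0 0.11 0 0 0; 100 -0.003 0 0.138 0 0 0; 100 -0.003 0 0.138 0 0 0"

```text
time: 23.05
tool_pos: [0.6937, -0.004, 0.0357]
tool_rot: [-0.0, -0.057, 0.998, -0.0]
contact_force: [0.1, -0.4, 0.2]
gripper_width: 0.998
grasp_force: 0.0
```

Emit:
jog_arm:
  motion: "75 0 0 0 0 0 0; 50 0 0 0 0 0 0; 50 0 0 0 0 0 0; 50 0 0 0 0 0 0; 50 0 0 0 0 0 0"

```text
time: 23.68
tool_pos: [0.6963, -0.0042, 0.0396]
tool_rot: [0.003, -0.057, 0.998, -0.001]
contact_force: [0.2, 0.6, 5.7]
gripper_width: 0.636
grasp_force: 63.5
```

Emit:
jog_arm:
  motion: "50 0 0 -0.02 0 0 0; 50 0 0 -0.06 0 0 0; 50 0 0 -0.12 0 0 0; 50 0 0 -0.2 0 0 0; 50 0 0 -0.26 0 0 0"

```text
time: 24.3
tool_pos: [0.695, -0.0042, 0.1714]
tool_rot: [0.002, -0.057, 0.998, -0.001]
contact_force: [-0.1, 0.9, -0.2]
gripper_width: 0.634
grasp_force: 63.5
```

```bash
cat > fin.py <<'E'
from lift import *
# board in tool frame, then target tool pose for placing
def held():
    s=state(); q=rot(s['tool_rot']); f=grab_frame('wrist'); save(f,'hold.png'); W=cloud(f)
    L=q.inv().apply(W.reshape(-1,3)-s['tool_pos']).reshape(W.shape)*1000
    m=(np.abs(L[...,1])<26)&(np.abs(L[...,0])<25)&(L[...,2]>-100)&(L[...,2]<60)
    p=L[m]; print(s['tool_pos'],s['contact_force'],s['gripper_width'],len(p),np.percentile(p,[1,10,50,90,99],axis=0).round(1).tolist())
    fr=p[(p[:,2]>-70)]; A=np.c_[fr[:,1:],np.ones(len(fr))]; k=np.linalg.lstsq(A,fr[:,0],rcond=None)[0]; print('front x=a*y+b*z+c',k.round(4),len(fr))
if __name__=='__main__': held()
E
python3 fin.py
```

```text
[ 0.69500442 -0.00418997  0.17139103] [-0.14794143  0.85359407 -0.24830883] 0.6336100245702762 22492 [[-5.7, -25.5, -81.6], [-1.3, -20.9, -80.8], [12.5, -0.1, -73.3], [13.1, 20.8, -10.5], [13.4, 25.5, 24.1]]
front x=a*y+b*z+c [-5.00000e-04  5.10000e-03  1.30677e+01] 10385
```

```bash
cat > pl.py <<'E'
from lift import *
th=1.3; u=np.cos(th)*ex+np.sin(th)*ez; n=-np.sin(th)*ex+np.cos(th)*ez
Mf=np.stack([n,ey,-u],1)
def tgt(dU,dN,U0=34.0,N0=9.4,y=.4): return Hg+((U0+dU)*u+(N0+dN)*n+y*ey)*1e-3
if __name__=='__main__':
    print(np.linalg.det(Mf),tgt(0,0)); plan(tgt(float(sys.argv[1]),float(sys.argv[2])),Mf)
E
python3 pl.py 130 5
```

```text
1.0 [ 0.45995175 -0.1047347   0.06227547]
plan [ 0.437  -0.1631 -0.0292] [-0.0279  0.1874  0.1981] rows 3.7
```

Emit:
jog_arm:
  motion: "50 0.05 -0.02 -0.05 0 0 0.04; 50 0.15 -0.06 -0.06 -0.007 0.047 0.08; 50 0.25 -0.1 -0.05 -0.014 0.094 0.12; 50 0.35 -0.13 -0.04 -0.021 0.14 0.16; 50 0.437 -0.1631 -0.0292 -0.0279 0.1874 0.1981"

```text
time: 24.98
tool_pos: [0.485, -0.1104, 0.1822]
tool_rot: [-0.14, 0.092, 0.986, 0.013]
contact_force: [0.3, -0.8, -0.3]
gripper_width: 0.638
grasp_force: 63.5
```

Emit:
jog_arm:
  motion: "50 0 0 0 0 0 0; 50 0 0 0 0 0 0; 50 0 0 0 0 0 0; 50 0 0 0 0 0 0; 50 0 0 0 0 0 0"

```text
time: 25.6
tool_pos: [0.4873, -0.1096, 0.1823]
tool_rot: [-0.139, 0.091, 0.986, 0.013]
contact_force: [-0.1, -0.1, -1.5]
gripper_width: 0.639
grasp_force: 63.6
```

```bash
python3 pl.py 130 5; python3 fin.py
python3 - <<'E'
from lift import *
from pl import tgt
f=grab_frame('wrist'); W=cloud(f); 
D=(W-Hg); from pl import u,n
U=D@u*1000;N=D@n*1000;Y=D@ey*1000
print('panel N near tip',np.median(N[(U>60)&(U<112)&(np.abs(Y)<10)&(np.abs(N-3)<6)]))
E
```

```text
1.0 [ 0.45995175 -0.1047347   0.06227547]
plan [-0.0005 -0.0005 -0.0138] [-0.0005 -0.0056  0.0004] rows 0.1
[ 0.4873444  -0.10962663  0.18228634] [-0.12477779 -0.07433021 -1.49743592] 0.6391792201471524 22510 [[-5.8, -25.5, -81.6], [-1.3, -20.8, -80.7], [12.6, 0.1, -73.5], [13.1, 20.9, -10.3], [13.4, 25.5, 24.2]]
front x=a*y+b*z+c [-4.00000e-04  4.90000e-03  1.30659e+01] 10391
panel N near tip nan
  return _methods._mean(a, axis=axis, dtype=dtype,
  ret = ret.dtype.type(ret / rcount)
```

Emit:
jog_arm:
  motion: "50 0 0 0.05 0 -0.0056 0; 50 0 0 0.1 0 -0.0056 0; 50 0 0 0.15 0 -0.0056 0; 50 0 0 0.2 0 -0.0056 0; 50 0 0 0.22 0 -0.0056 0"

```text
time: 26.32
tool_pos: [0.456, -0.1039, 0.075]
tool_rot: [-0.136, 0.092, 0.986, 0.013]
contact_force: [-0.4, -0.3, -0.7]
gripper_width: 0.639
grasp_force: 63.6
```

```bash
python3 pl.py 0.5 0.5; python3 -c "
from h import *
f=grab_frame('scene'); cv2.imwrite('pics/s2.png',cv2.resize(f['color'][150:310,120:360,::-1],None,fx=3,fy=3,interpolation=cv2.INTER_CUBIC))
print(state()['contact_force'])"
```

```text
1.0 [ 0.45995175 -0.1047347   0.06227547]
plan [-0.0137 -0.0001  0.0212] [-0.    -0.002 -0.   ] rows 0.2
[-1.07734667  1.01578169 -1.3242715 ]
```

Emit:
jog_arm:
  motion: "50 -0.006 0 0 0 -0.001 0; 50 -0.008 0 0.005 0 -0.001 0; 50 -0.008 0 0.012 0 -0.001 0; 50 -0.008 0 0.016 0 -0.001 0; 50 -0.008 0 0.016 0 -0.001 0"

```text
time: 27.0
tool_pos: [0.4587, -0.1047, 0.0675]
tool_rot: [-0.134, 0.092, 0.987, 0.012]
contact_force: [0.2, 0.1, -1.4]
gripper_width: 0.638
grasp_force: 63.6
```

```bash
python3 pl.py 0 0
```

```text
1.0 [ 0.45995175 -0.1047347   0.06227547]
plan [-0.0052  0.0004  0.0094] [-0.0003  0.0005 -0.0001] rows 0.1
```

Emit:
jog_arm:
  motion: "50 0 0 0.003 0 0 0; 50 -0.002 0 0.006 0 0 0; 50 -0.004 0 0.008 0 0 0; 50 -0.004 0 0.008 0 0 0; 50 -0.004 0 0.008 0 0 0"

```text
time: 27.62
tool_pos: [0.4601, -0.1051, 0.0641]
tool_rot: [-0.134, 0.092, 0.987, 0.012]
contact_force: [-0.6, 0.6, 5.5]
gripper_width: 0.639
grasp_force: 64.0
```

```bash
python3 pl.py 0 0
python3 - <<'E'
from pl import *
s=state(); print(s['contact_force'])
f=grab_frame('wrist'); save(f,'q.png'); W=cloud(f); D=(W-Hg); U=D@u*1000;N=D@n*1000;Y=D@ey*1000
m=(np.abs(Y)<27)&(U>-5)&(U<115)&(N>15)&(N<45)
for a,b in ((0,8),(8,14),(14,20),(20,26),(26,40),(40,70)):
    p=N[m&(U>a)&(U<b)]; print(a,b,len(p),np.percentile(p,[2,25,50,75,98]).round(1) if len(p) else '')
E
```

```text
1.0 [ 0.45995175 -0.1047347   0.06227547]
plan [-0.0005  0.0006  0.0036] [-0.0005  0.0012 -0.0001] rows 0.0
[-0.59305653  0.61774652  5.45033302]
0 8 1119 [22.8 24.3 26.  27.8 35.4]
8 14 501 [22.7 23.  23.3 35.3 35.5]
14 20 1207 [22.7 23.3 32.2 33.9 35.2]
20 26 328 [22.5 22.9 23.  23.1 23.3]
26 40 904 [22.5 22.8 22.9 23.1 23.3]
40 70 2753 [22.3 22.6 22.8 22.9 23.2]
```

Emit:
jog_arm:
  motion: "66 0 0 0 0 0 0; 70 0 0 0 0 0 0; 85 0 0 0 0 0 0; 90 0 0 0 0 0 0; 90 0 0 0 0 0 0"

```text
time: 28.3
tool_pos: [0.4597, -0.1049, 0.0632]
tool_rot: [-0.134, 0.092, 0.987, 0.012]
contact_force: [1.3, -0.6, -0.3]
gripper_width: 0.902
grasp_force: 0.0
```

Emit:
jog_arm:
  motion: "90 0 0 -0.03 0 0 0; 90 0 0 -0.08 0 0 0; 90 0 0 -0.16 0 0 0; 90 0 0 -0.26 0 0 0; 90 0 0 -0.36 0 0 0"

```text
time: 28.92
tool_pos: [0.5074, -0.1137, 0.2395]
tool_rot: [-0.133, 0.092, 0.987, 0.012]
contact_force: [0.9, -0.7, -0.5]
gripper_width: 0.899
grasp_force: 0.0
```

Run:
```python
from pl import *
s=state(); print(s['time'],s['contact_force'],s['tool_pos'])
f=grab_frame('wrist'); save(f,'z1.png'); W=cloud(f); D=(W-Hg); U=D@u*1000;N=D@n*1000;Y=D@ey*1000
m=(np.abs(Y)<40)&(U>-5)&(U<125)&(N>-10)&(N<45)
for a,b in ((0,8),(8,14),(20,26),(26,40),(40,70),(70,110),(112,119)):
    k=m&(U>a)&(U<b); p=N[k]; print(a,b,len(p),np.percentile(p,[2,25,50,75,98]).round(1) if len(p) else '',np.percentile(Y[k],[2,50,98]).round(1) if len(p) else '')
g=grab_frame('scene'); h=f['color']
cv2.imwrite('pics/z.png',np.hstack([cv2.resize(h,(400,300)),cv2.resize(g['color'][130:310,110:350],(400,300),interpolation=cv2.INTER_CUBIC)])[:,:,::-1])
```

```text
28.925 [ 0.91206167 -0.73177236 -0.52017624] [ 0.50737391 -0.11371742  0.23946586]
0 8 397 [22.4 24.2 26.2 28.3 35.3] [-25.9   0.2  26.2]
8 14 100 [22.3 22.5 35.1 35.3 35.4] [-25.5  -2.4  26.7]
20 26 52 [22.1 22.2 22.4 22.4 22.6] [-25.6  -1.3  27.2]
26 40 157 [22.  22.2 22.2 22.3 22.5] [-25.7   2.2  27.8]
40 70 364 [21.7 21.9 22.  22.1 22.3] [-26.    0.7  27.8]
70 110 651 [21.3 21.5 21.7 21.8 22.1] [-26.2   1.1  27.8]
112 119 2079 [-3.   5.4 11.1 16.7 21.5] [-25.8   1.1  27.9]
```

View pics/z.png

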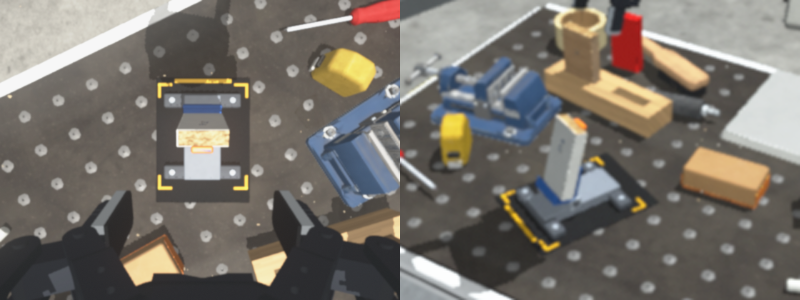

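The board stands on the ledge, centred and flat against the back. The stand is inside the marks, and the brown board, sanding block and tape measure have not moved. I'll let the arm settle and hand in.

Emit:
jog_arm:
  motion: "90 0 0 0 0 0 0; 90 0 0 0 0 0 0; 90 0 0 0 0 0 0; 90 0 0 0 0 0 0; 90 0 0 0 0 0 0"

```text
time: 29.65
tool_pos: [0.5066, -0.1135, 0.2364]
tool_rot: [-0.134, 0.092, 0.987, 0.012]
contact_force: [-0.2, 0.5, -1.1]
gripper_width: 0.904
grasp_force: 0.0
```

```bash
python3 -c "
from h import *
print(job_done())"
```

```text
the job is handed in; nothing more can be done
None
```

The job is handed in at about 30 s: the stand is inside the corner marks with its back fully open, and the grey board stands centred on the ledge, leaning flat against the back; no verdict was returned.

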